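# Close the ratcheted shutter over the integrating sphere's port

## Task

The sphere's shutter arm is propped up by a ratchet. With a fingertip, press the pawl's thumb pad all the way down so that its nose comes out of the ratchet teeth, and leave it there; then push the shutter arm down by its cross-bar until it lies on its rest. Nothing is to be gripped, lifted or forced past an engaged pawl, and the lens post, meter and screwdriver stay where they are.

Things in the scene. Friction and masses are not known exactly. Their poses are not given: they have to be found in the camera images.
- stand: Fixed stand: aluminium breadboard 200 x 380 x 12 mm (own x -140 to 60, y -190 to 190) with black bracket, sphere, shutter arm, pawl. Origin on the table in the plane where arm and pawl swing (own y-z plane); z up, y runs from pawl to arm's cross-bar. Bracket plate x -23 to -17, y -125 to 0, top 117 mm. Rest: rubber-topped post at y 100, top 67 mm.
- shutter (a joint): Angle of the shutter arm, rad. 0: rising 50 degrees above level towards the stand's +y (upper stop); grows going down; 1.05: 10 degrees below level, on its rest (hard stop). Starts at 0.05 to 0.11; an engaged pawl stops it at 0.14 (0.17 at 25 N). Hinge friction 0.6 N m holds it where it is left; 1 to 6 N straight down on the bar moves it.
- push_bar (a point): Centre of the cross-bar at the arm's free end: round bar 16 mm diameter, 60 mm long along the stand's x. It moves on an arc of 180 mm radius round the hinge in the stand's y-z plane, from about 230 mm high (up) to 69 mm high (on the rest). The arm is a bar 10 mm wide, 16 mm high, with a black 54 mm disc half way, on the sphere's side.
- pawl (a joint): Angle of the pawl rocker, rad. 0: nose in the teeth; grows as its thumb pad is pressed down; free of the teeth from about 0.2; 0.36: fully down (hard stop). Pivot at y = -104.5 mm of the stand, 109 mm high, axis along the stand's x. Friction (4 to 5 N at the pad), no spring: it stays where it is left.
- pawl_pad (a point): Centre of the top face of the pawl's thumb pad: flat steel plate 36 mm (stand's x) by 34 mm (y), 6 mm thick, at the pawl's tail, 70 mm from its pivot on the side away from the wheel; level and 115 mm above the table when not pressed. It goes down about 25 mm to the stop, tilting with the pawl (0.36 rad).
- lens_post: Bystander, loose: lens in a mount on a short post, round base 44 mm, 89 mm high; origin under its base. Leave it alone.
- meter: Bystander, loose: black hand-held meter lying flat, 150 x 70 x 28 mm; origin at the centre of its underside. Leave it alone.
- driver: Bystander, loose: screwdriver lying flat, 160 mm long, less than 40 mm high. Leave it alone.
- sphere (a point): Centre of the fixed dark sphere, 86 mm diameter, top 127 mm above the table, beside the arm; its white port faces the stand's +x and is covered by the arm's disc when the arm is down.
- hinge (a point): Fixed point on the shutter arm's hinge axis, in the swing plane: 100 mm above the table, at y = -30 mm of the stand. The axis runs along the stand's x. A 102 mm steel ratchet wheel with coarse teeth turns here with the arm.

How it is judged:
By the outcome, as a careful person would: the job done as asked, in the order asked, and still so for the second after the job is handed in, with the robot touching nothing.
It also fails if it takes over 53 s, if anything falls off the work surface, if the arm or the gripper's body presses on something with over 40 N, if the wrist force passes 120 N, or if a joint passes its speed limit or range.

## Robot

A 6-joint arm with a two-finger parallel gripper is mounted at the origin on the work surface. World frame = base frame: x ahead of the robot, y to its left, z up, the work surface at z = 0. Lengths are in m, angles in degrees, forces in N, time in s.
With the tool pointing down it reaches from about 0.3 to 0.75 m from the base axis. Payload 8.5 kg.
Tool frame: the origin (TCP) lies between the finger pads; the fingertips stand 22 mm ahead of it and the grasp point (between the pads) lies 3 mm ahead of it (env.nose_length is the distance from the TCP to the fingertips, in m); z points along the fingers, x is the direction in which the jaws open and shut, and the axes are right-handed (so a half turn about z gives the same grasp; the last joint's range is limited). The gripper opens to 85 mm and grips with 20 to 120 N. Pads are 22 mm wide; open, the fingers measure 114 mm over their backs; the gripper's body (76 mm by 85 mm) begins 54 mm behind the grasp point. The pads swing forward as they close: fully open they stand 13 mm farther back than shut.
Start: joints at [-81.778, 21.807, 74.336, -0, 83.858, -12.336], TCP at [0.193, -0.515, 0.253] pointing down, gripper open.
Joint ranges: [-178.18, 178.18], [-50.72, 133.34], [12.68, 142.11], [-81.47, 261.47], [9.98, 163.14], [-165.26, 165.26]. Speed limits (degrees/s): [136.94, 136.94, 180, 180, 180, 180].

## Interface

Orientations are given as a 3x3 rotation matrix whose columns are the frame's x, y, z axes.
In Python, from rig import env gives the robot as it stands.
- The arm moves only by the tool arm_command, never from a script. Its argument "steps" is a list of rows, each an object with "delta_pos": the shift along the world's x, y, z in mm, a list of three; "dr": the turn, a rotation vector about the world's x, y, z in degrees, a list of three. In form: [{"delta_pos": [dx, dy, dz], "dr": [wx, wy, wz]}, ...]. A call has 1 to 20 rows; each row shifts and turns the commanded pose from where the row before left it; what a row does not reach is not made up. A row lasts 1/10 s, in which the tool goes at most 50 mm and 8.59 degrees, less where a joint would pass 70% of its speed; a pose out of reach is approached as far as the arm can. A call with a gripper value outside its range is refused whole. "grip" is the opening, from 0 (shut) to 1 (fully open), set as the call begins (left out, the last holds). The fingers move at their own pace and stop on an object; "squeeze" is the grip in N (left out, the last holds). Time passes only in rows, so rows that do not move let the fingers close. It gives the time, the measured TCP pose, the force and the opening at its end, in the units of the state.
- env.observe(): the state, without advancing time (a new reading comes with each control period).
- env.get_image(name): name is "scene" or "top" or "wrist"; returns the picture (420x560x3 uint8, blue, green, red); there is no depth.
- env.get_calibration(name): a dict with "fx", "fy", "cx", "cy" (pixels), "k1" (the pictures are not rectified: a ray, as slopes to the right and down, at radius r is drawn at 1 + k1 r^2 times it, then the intrinsics apply), "view" (4x4, takes a point from world to camera coordinates). Camera axes: x right, y up, looking along -z (the intrinsics and any distortion apply to the point x, -y, -z); pixel columns grow to the right and rows downward; lengths in m; the calibration is good to about 2 mm. A picture is of the moment at which its call begins: read the wrist's pose just before it. get_calibration takes no time and is no camera call; for the wrist camera it gives the pose at the moment of the call.
- env.close_job(): hands the job in, once; it reports no verdict.
The state is a dict: "time_s": time; "q": joint angles; "qvel": joint speeds; "joint_efforts": joint torques, N m; "position": TCP position; "tool_rot": TCP orientation; "ft_force": force on the tool from outside, world axes, zero at the start; "wrist_torque": the same for the moment, N m; "grip_width": finger opening in m.
Only numpy, scipy, OpenCV 4.12 (cv2) and the standard library are available. Lean on these libraries where they do the work, as an engineer would, in place of code of your own. Each camera call takes 0.05 s, during which the arm holds its last target. There are 200 camera calls.

## Working session

There is one attempt and no reset: what is moved stays moved. The work goes in short steps, Python scripts to look and compute and a tool call to move; the robot and the scene stay as the last step left them, time stands still between calls to the robot, and variables do not carry over. Pictures are saved under pics/ and viewed, about 8 in all and at most 12, crops included, and the job is handed in when it is done.

Besides the shell and the picture viewer there is one more tool, called after "Request:" in YAML: its name, and indented under it one key for each argument. arm_command: Moves the arm, as the interface text tells. Its arguments: {"type":"object","properties":{"steps":{"type":"array"},"grip":{"type":"number"},"squeeze":{"type":"number"}},"required":["steps"]}

```bash
mkdir -p pics; python3 - <<'E'
from rig import env
import cv2
for n in ("scene","top"):
    cv2.imwrite(f"pics/{n}0.png",env.get_image(n))
    c=env.get_calibration(n);print(n,c)
s=env.observe();print(s['time_s'],s['position'],s['tool_rot'],s['grip_width'],env.nose_length)
E
```

```text
scene {'fx': 384.0628181133644, 'fy': 384.0628181133644, 'cx': 284.2409197176667, 'cy': 204.4532625425178, 'k1': -0.07862227261434945, 'view': array([[-0.36241504,  0.93180438, -0.01989826,  0.23967526],
       [-0.66139915, -0.24208449,  0.70989173,  0.31975761],
       [ 0.65666316,  0.27043613,  0.70402968, -1.1756677 ],
       [ 0.        ,  0.        ,  0.        ,  1.        ]])}
top {'fx': 413.92645628162893, 'fy': 413.92645628162893, 'cx': 273.72361434870425, 'cy': 211.67209073744428, 'k1': -0.0455533466110017, 'view': array([[ 0.02595969, -0.99951877,  0.01697997, -0.02057837],
       [ 0.98268253,  0.02863246,  0.18307163, -0.64614299],
       [-0.18346971,  0.01193344,  0.98295293, -0.69214874],
       [ 0.        ,  0.        ,  0.        ,  1.        ]])}
0.1 [ 0.19310605 -0.51474366  0.25278576] [[ 3.51137585e-01 -9.36323855e-01 -1.87179313e-04]
 [-9.36323032e-01 -3.51137530e-01  1.27101205e-03]
 [-1.25580459e-03 -2.71039801e-04 -9.99999175e-01]] 0.08538047537861627 0.022
```

View pics/scene0.png

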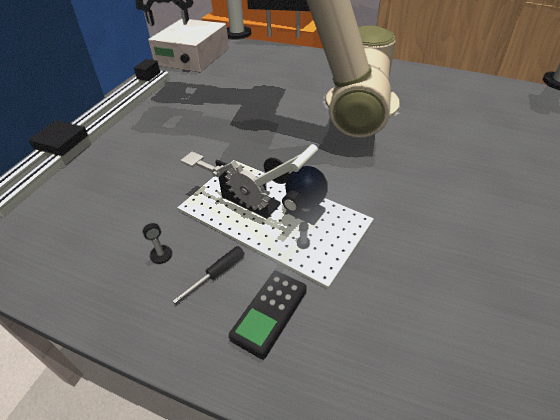

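View pics/top0.png

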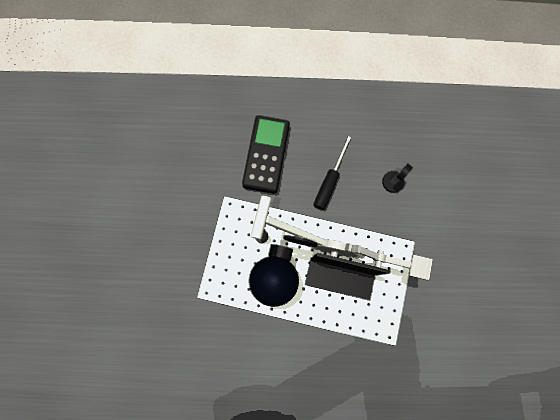

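The top view shows the board corners at (224,197), (414,242), (396,345) and (198,298), the pad at (422,268) and the bar at (262,218). The scene view shows corners at (179,207), (328,280) and (373,220), the pad at (192,158) and the bar near (307,155).

```bash
cat > h.py <<'E'
import numpy as np
from rig import env
def proj(n,P):
    c=env.get_calibration(n);P=np.atleast_2d(P)
    p=(c['view']@np.c_[P,np.ones(len(P))].T)[:3].T
    s=np.c_[p[:,0],-p[:,1]]/-p[:,2:3]
    s=s*(1+c['k1']*(s**2).sum(1,keepdims=True))
    return s*[c['fx'],c['fy']]+[c['cx'],c['cy']]
def s2w(v,P):
    x,y,a=v[:3];P=np.atleast_2d(P)
    R=np.array([[np.cos(a),-np.sin(a),0],[np.sin(a),np.cos(a),0],[0,0,1]])
    return P@R.T+[x,y,0]
def bar(th):
    a=np.radians(50)-th;return [0,-.03+.18*np.cos(a),.1+.18*np.sin(a)]
def pad(th):
    # tail point 70 mm from pivot, rotated down by th
    y,z=-.07,.006
    c,s=np.cos(th),np.sin(th);return [0,-.1045+y*c-z*s*1,.109+y*s*1+z*c]
E
python3 - <<'E'
from h import *
from scipy.optimize import least_squares
T=np.array([[.06,.19,.012],[.06,-.19,.012],[-.14,-.19,.012],[-.14,.19,.012]])
tp=[(224,197),(414,242),(396,345),(198,298)]; sp=[(328,280),(179,207),(373,220)]
def f(v):
    B=[bar(v[3]),pad(0)]
    r=proj('top',s2w(v,np.r_[T,B]))-np.array(tp+[(262,218),(422,268)])
    q=proj('scene',s2w(v,np.r_[T[[0,1,3]],B]))-np.array(sp+[(307,155),(192,158)])
    return np.r_[r.ravel(),q.ravel()]
s=least_squares(f,[.5,0,-.2,.08],loss='soft_l1');v=s.x
print(v,np.degrees(v[2]));print(f(v).reshape(-1,2).round(1))
print('pad',s2w(v,[pad(0),pad(.36)]),'bar',s2w(v,[bar(v[3]),bar(.5),bar(1.05)]))
np.save('v.npy',v)
E
```

```text
[ 0.58483534 -0.07898419 -0.20732977  0.0821683 ] -11.879120663766273
[[-0.3 -0.5]
 [ 0.9 -0.3]
 [ 0.1  1.4]
 [-1.3  0.4]
 [-0.1  0.6]
 [-0.6 -0.4]
 [ 0.4  5. ]
 [-2.2 -0.6]
 [ 0.6 -3. ]
 [-3.7  0.8]
 [-0.3 -0.6]]
pad [[ 0.54891494 -0.24974711  0.115     ]
 [ 0.54940353 -0.24742437  0.08995618]] bar [[0.60472612 0.01557509 0.22792645]
 [0.61316921 0.0557129  0.16553772]
 [0.61513139 0.06504097 0.06824667]]
```

The fit holds to about 1–2 px on the pad and the board corners. The fitted bar height of 228 mm also agrees with the task. I'll shut the gripper and move above the pad.

Request:
arm_command:
  steps:
    - {"delta_pos":[26,19,-4],"dr":[0,0,-2.5]}
    - {"delta_pos":[30,22,-4],"dr":[0,0,-2.5]}
    - {"delta_pos":[30,22,-4],"dr":[0,0,-2.5]}
    - {"delta_pos":[30,22,-4],"dr":[0,0,-2.5]}
    - {"delta_pos":[30,22,-4],"dr":[0,0,-2.5]}
    - {"delta_pos":[30,22,-4],"dr":[0,0,-2.5]}
    - {"delta_pos":[30,22,-4],"dr":[0,0,-2.5]}
    - {"delta_pos":[30,22,-4],"dr":[0,0,-2.5]}
    - {"delta_pos":[30,22,-4],"dr":[0,0,-2.5]}
    - {"delta_pos":[30,22,-4],"dr":[0,0,-2.5]}
    - {"delta_pos":[30,22,-10],"dr":[0,0,-2.5]}
    - {"delta_pos":[20,18,-15],"dr":[0,0,-2.5]}
    - {"delta_pos":[10,8,-15],"dr":[0,0,-2.5]}
    - {"delta_pos":[0,0,0],"dr":[0,0,0]}
    - {"delta_pos":[0,0,0],"dr":[0,0,0]}
  grip: 0

```text
time_s: 1.6
position: [0.5488, -0.2502, 0.1733]
tool_rot: [[-0.206, -0.979, -0.001], [-0.979, 0.206, 0.0], [-0.0, 0.001, -1.0]]
ft_force: [-0.3, -0.7, 0.4]
grip_width: 0.0
```

```bash
python3 - <<'E'
from h import *
import cv2
s=env.observe();print(s['time_s'],s['position'],s['tool_rot'].round(3) if hasattr(s['tool_rot'],'round') else s['tool_rot'],s['grip_width'],s['ft_force'])
a=env.get_image('scene')[90:230,120:400];b=env.get_image('wrist')
v=np.load('v.npy')
print(proj('wrist',s2w(v,[pad(0)])))
a=cv2.resize(a,None,fx=2,fy=2);b=cv2.resize(b,None,fx=2/3,fy=2/3)
h=np.zeros((580,560,3),np.uint8);h[:280]=a;h[300:580,:373]=b[:280]
cv2.imwrite('pics/p1.png',h)
E
```

```text
1.6 [ 0.54883046 -0.25018071  0.17333669] [[-0.206 -0.979 -0.001]
 [-0.979  0.206  0.   ]
 [-0.     0.001 -1.   ]] 2.161629071867554e-06 [-0.28577658 -0.7326741   0.42278141]
[[274.13367426 242.7758803 ]]
```

View pics/p1.png

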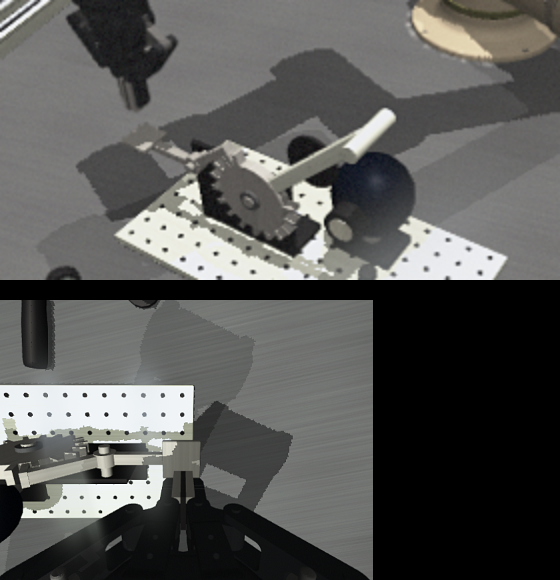

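The wrist view shows the pad at about (274,237), against a prediction of (274,243), with the fingers directly over it. I'll go down and press.

Request:
arm_command:
  steps:
    - {"delta_pos":[0,0,-12],"dr":[0,0,0]}
    - {"delta_pos":[0,0,-12],"dr":[0,0,0]}
    - {"delta_pos":[0,0,-6],"dr":[0,0,0]}
    - {"delta_pos":[0,0,-4],"dr":[0,0,0]}
    - {"delta_pos":[0,0,-3],"dr":[0,0,0]}
    - {"delta_pos":[0,0,-3],"dr":[0,0,0]}
    - {"delta_pos":[0,0,-3],"dr":[0,0,0]}
    - {"delta_pos":[0,0,-3],"dr":[0,0,0]}
    - {"delta_pos":[0,0,0],"dr":[0,0,0]}

```text
time_s: 2.6
position: [0.5491, -0.2501, 0.1271]
tool_rot: [[-0.207, -0.978, -0.0], [-0.978, 0.207, -0.0], [0.0, -0.0, -1.0]]
ft_force: [-1.2, -0.2, 0.5]
grip_width: 0.0001
```

Request:
arm_command:
  steps:
    - {"delta_pos":[0,0,-2],"dr":[0,0,0]}
    - {"delta_pos":[0,0,-2],"dr":[0,0,0]}
    - {"delta_pos":[0,0,-2],"dr":[0,0,0]}
    - {"delta_pos":[0,0,0],"dr":[0,0,0]}

```text
time_s: 3.0
position: [0.5492, -0.2497, 0.121]
tool_rot: [[-0.207, -0.978, 0.0], [-0.978, 0.207, 0.001], [-0.001, 0.0, -1.0]]
ft_force: [0.3, 1.5, 1.5]
grip_width: -0.0002
```

Request:
arm_command:
  steps:
    - {"delta_pos":[0,0,-2],"dr":[0,0,0]}
    - {"delta_pos":[0,0,-2],"dr":[0,0,0]}

```text
time_s: 3.2
position: [0.5494, -0.2499, 0.1174]
tool_rot: [[-0.207, -0.978, 0.001], [-0.978, 0.207, -0.0], [-0.0, -0.001, -1.0]]
ft_force: [0.1, 2.1, 4.5]
grip_width: 0.0001
```

Request:
arm_command:
  steps:
    - {"delta_pos":[0,0,-1.5],"dr":[0,0,0]}

```text
time_s: 3.3
position: [0.5494, -0.2499, 0.1158]
tool_rot: [[-0.207, -0.978, 0.001], [-0.978, 0.207, -0.0], [-0.0, -0.001, -1.0]]
ft_force: [0.3, 1.4, 4.8]
grip_width: -0.0002
```

```bash
python3 - <<'E'
from h import *
import cv2
s=env.observe();print(s['time_s'],s['position'],s['ft_force'])
a=env.get_image('scene')[110:220,140:260];b=env.get_image('wrist')
a=cv2.resize(a,None,fx=4,fy=4,interpolation=2);b=b[150:350,0:350]
h=np.zeros((600,480,3),np.uint8);h[:440]=a;h[440:600,:280]=cv2.resize(b,(280,160))
cv2.imwrite('pics/p2.png',h)
E
```

```text
3.3 [ 0.54938892 -0.24994279  0.11576708] [0.27893616 1.39834105 4.81147164]
```

View pics/p2.png

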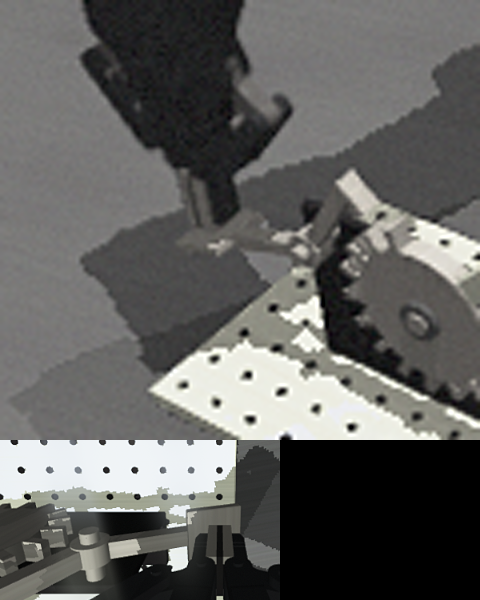

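The pad is under the fingertips and tilted, and the nose is swung up out of the teeth. The force is 4.8 N, which is friction only, so it hasn't reached the stop yet. I'll keep pressing until the force rises.

Request:
arm_command:
  steps:
    - {"delta_pos":[0,0,-1.5],"dr":[0,0,0]}
    - {"delta_pos":[0,0,0],"dr":[0,0,0]}

```text
time_s: 3.6
position: [0.5492, -0.25, 0.1142]
tool_rot: [[-0.207, -0.978, 0.0], [-0.978, 0.207, -0.0], [0.0, -0.0, -1.0]]
ft_force: [1.8, 0.8, 3.3]
grip_width: 0.0
```

Request:
arm_command:
  steps:
    - {"delta_pos":[0,0,-1.5],"dr":[0,0,0]}
    - {"delta_pos":[0,0,0],"dr":[0,0,0]}

```text
time_s: 3.8
position: [0.5492, -0.25, 0.1128]
tool_rot: [[-0.207, -0.978, 0.0], [-0.978, 0.207, -0.0], [0.0, -0.0, -1.0]]
ft_force: [0.7, 0.9, 3.4]
grip_width: 0.0002
```

Request:
arm_command:
  steps:
    - {"delta_pos":[0,0,-1],"dr":[0,0,0]}
    - {"delta_pos":[0,0,0],"dr":[0,0,0]}

```text
time_s: 4.0
position: [0.5493, -0.25, 0.1125]
tool_rot: [[-0.207, -0.978, 0.001], [-0.978, 0.207, -0.0], [0.0, -0.001, -1.0]]
ft_force: [-1.4, 2.4, 8.9]
grip_width: -0.0
```

Request:
arm_command:
  steps:
    - {"delta_pos":[0,0,-1],"dr":[0,0,0]}
    - {"delta_pos":[0,0,0],"dr":[0,0,0]}

```text
time_s: 4.2
position: [0.5494, -0.25, 0.1121]
tool_rot: [[-0.207, -0.978, 0.002], [-0.978, 0.207, -0.001], [0.0, -0.002, -1.0]]
ft_force: [-0.3, 3.5, 13.5]
grip_width: -0.0001
```

Request:
arm_command:
  steps:
    - {"delta_pos":[0,0,-1],"dr":[0,0,0]}
    - {"delta_pos":[0,0,0],"dr":[0,0,0]}

```text
time_s: 4.4
position: [0.5495, -0.2499, 0.1118]
tool_rot: [[-0.207, -0.978, 0.002], [-0.978, 0.207, -0.001], [0.001, -0.002, -1.0]]
ft_force: [-2.9, 4.0, 18.7]
grip_width: -0.0
```

The force climbed to 18.7 N with no further motion, so the pad is on its stop at the predicted height. I'll retreat and move above the bar.

Request:
arm_command:
  steps:
    - {"delta_pos":[0,0,10],"dr":[0,0,0]}
    - {"delta_pos":[0,0,30],"dr":[0,0,0]}
    - {"delta_pos":[0,0,40],"dr":[0,0,0]}
    - {"delta_pos":[0,0,40],"dr":[0,0,0]}
    - {"delta_pos":[0,0,40],"dr":[0,0,0]}
    - {"delta_pos":[0,0,30],"dr":[0,0,0]}
    - {"delta_pos":[5,26,0],"dr":[0,0,0]}
    - {"delta_pos":[8,40,0],"dr":[0,0,0]}
    - {"delta_pos":[8,40,0],"dr":[0,0,0]}
    - {"delta_pos":[8,40,0],"dr":[0,0,0]}
    - {"delta_pos":[8,40,0],"dr":[0,0,0]}
    - {"delta_pos":[8,40,0],"dr":[0,0,0]}
    - {"delta_pos":[7,30,0],"dr":[0,0,0]}
    - {"delta_pos":[3,10,0],"dr":[0,0,0]}
    - {"delta_pos":[0,0,0],"dr":[0,0,0]}
    - {"delta_pos":[0,0,0],"dr":[0,0,0]}

```text
time_s: 6.0
position: [0.604, 0.015, 0.2995]
tool_rot: [[-0.208, -0.978, -0.001], [-0.978, 0.208, -0.0], [0.001, 0.001, -1.0]]
ft_force: [0.9, 0.1, -0.7]
grip_width: -0.0001
```

```bash
python3 - <<'E'
from h import *
import cv2
s=env.observe();print(s['time_s'],s['position'],s['ft_force'])
v=np.load('v.npy');B=s2w(v,[bar(v[3])]);print(proj('wrist',B),proj('scene',B),proj('scene',s2w(v,[pad(0),pad(.36)])))
a=env.get_image('scene')[90:230,150:350];b=env.get_image('wrist')
h=np.zeros((600,800,3),np.uint8);h[:320,:457]=cv2.resize(a,(457,320),interpolation=2);h[320:600,:373]=cv2.resize(b,(373,280))
cv2.imwrite('pics/p3.png',h[:,:460])
# path: tip following arc, steps from contact
for t in np.arange(v[3],1.06,.1):
    p=s2w(v,[bar(t)])[0];print(round(t,2),(p*1000).round(1),'tcp z',round(p[2]*1000+30,1))
E
```

```text
6.0 [0.60401974 0.01495077 0.29948218] [ 0.9221944   0.12887873 -0.7104387 ]
[[274.6802589  233.97951368]] [[303.2890365  155.83508885]] [[191.72826325 157.40096409]
 [194.70697429 167.03920348]]
0.08 [604.7  15.6 227.9] tcp z 257.9
0.18 [607.2  27.5 214.6] tcp z 244.6
0.28 [609.4  38.  200.2] tcp z 230.2
0.38 [611.3  47.  184.8] tcp z 214.8
0.48 [612.9  54.5 168.5] tcp z 198.5
0.58 [614.2  60.4 151.6] tcp z 181.6
0.68 [615.   64.6 134.1] tcp z 164.1
0.78 [615.6  67.1 116.3] tcp z 146.3
0.88 [615.7  67.8  98.3] tcp z 128.3
0.98 [615.5  66.7  80.3] tcp z 110.3
```

View pics/p3.png

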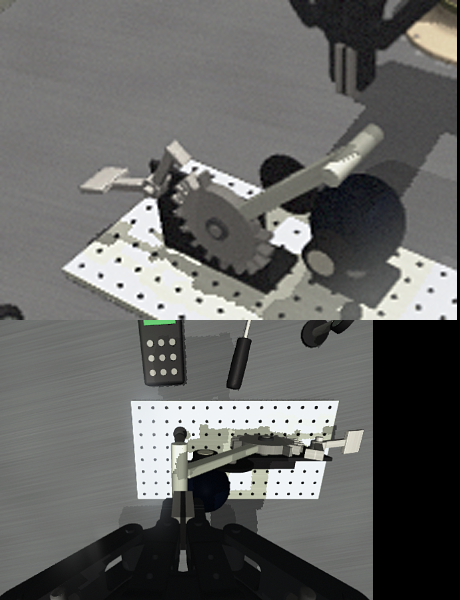

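The pawl stayed down: its pad is at scene (195,169), against a prediction of (194.7,167.0) when fully down, and its nose is clear of the wheel. The bar sits under the fingertips, about 3 mm further towards +y than fitted. I'll push it along its arc.

Request:
arm_command:
  steps:
    - {"delta_pos":[1,3,-15],"dr":[0,0,0]}
    - {"delta_pos":[0,0,-15],"dr":[0,0,0]}
    - {"delta_pos":[0,0,-6],"dr":[0,0,0]}
    - {"delta_pos":[0,0,-4],"dr":[0,0,0]}
    - {"delta_pos":[0.6,3,-3.3],"dr":[0,0,0]}
    - {"delta_pos":[0.6,3,-3.3],"dr":[0,0,0]}
    - {"delta_pos":[0.6,3,-3.3],"dr":[0,0,0]}
    - {"delta_pos":[0.6,3,-3.4],"dr":[0,0,0]}

```text
time_s: 6.9
position: [0.6079, 0.0312, 0.2469]
tool_rot: [[-0.207, -0.978, 0.002], [-0.978, 0.207, -0.0], [0.0, -0.002, -1.0]]
ft_force: [1.2, -0.9, 2.9]
grip_width: -0.0001
```

Request:
arm_command:
  steps:
    - {"delta_pos":[1.1,5.2,-7.2],"dr":[0,0,0]}
    - {"delta_pos":[1.1,5.2,-7.2],"dr":[0,0,0]}

```text
time_s: 7.1
position: [0.6103, 0.0426, 0.2325]
tool_rot: [[-0.206, -0.978, 0.003], [-0.978, 0.206, 0.001], [-0.002, -0.002, -1.0]]
ft_force: [1.6, 1.7, 5.7]
grip_width: -0.0003
```

The bar is moving at about 5 N, and the shutter is past the 0.14 pawl limit.

Request:
arm_command:
  steps:
    - {"delta_pos":[1,4.5,-7.7],"dr":[0,0,0]}
    - {"delta_pos":[1,4.5,-7.7],"dr":[0,0,0]}
    - {"delta_pos":[0.8,3.7,-8.1],"dr":[0,0,0]}
    - {"delta_pos":[0.8,3.7,-8.2],"dr":[0,0,0]}
    - {"delta_pos":[0.6,3,-8.4],"dr":[0,0,0]}
    - {"delta_pos":[0.6,3,-8.5],"dr":[0,0,0]}
    - {"delta_pos":[0.4,2.1,-8.7],"dr":[0,0,0]}
    - {"delta_pos":[0.4,2.1,-8.8],"dr":[0,0,0]}
    - {"delta_pos":[0,0,0],"dr":[0,0,0]}

```text
time_s: 8.0
position: [0.6147, 0.0681, 0.1642]
tool_rot: [[-0.207, -0.978, -0.003], [-0.978, 0.207, -0.0], [0.001, 0.003, -1.0]]
ft_force: [-0.3, -0.7, -0.1]
grip_width: 0.0002
```

Request:
arm_command:
  steps:
    - {"delta_pos":[0.3,1.2,-8.9],"dr":[0,0,0]}
    - {"delta_pos":[0.3,1.2,-8.9],"dr":[0,0,0]}
    - {"delta_pos":[0,0.3,-9],"dr":[0,0,0]}
    - {"delta_pos":[0,0.3,-9],"dr":[0,0,0]}
    - {"delta_pos":[0,-0.5,-9],"dr":[0,0,0]}
    - {"delta_pos":[0,-0.5,-8],"dr":[0,0,0]}
    - {"delta_pos":[0,-0.5,-4],"dr":[0,0,0]}
    - {"delta_pos":[0,0,0],"dr":[0,0,0]}

```text
time_s: 8.8
position: [0.6156, 0.0694, 0.1084]
tool_rot: [[-0.207, -0.978, -0.001], [-0.978, 0.207, -0.0], [0.0, 0.001, -1.0]]
ft_force: [0.2, 0.3, 0.6]
grip_width: 0.0001
```

Request:
arm_command:
  steps:
    - {"delta_pos":[0,-0.5,-3],"dr":[0,0,0]}
    - {"delta_pos":[0,-0.5,-3],"dr":[0,0,0]}
    - {"delta_pos":[0,0,-2],"dr":[0,0,0]}

```text
time_s: 9.1
position: [0.6158, 0.0684, 0.1011]
tool_rot: [[-0.207, -0.978, -0.0], [-0.978, 0.207, -0.0], [0.0, 0.0, -1.0]]
ft_force: [-1.2, 1.6, 2.4]
grip_width: -0.0
```

Request:
arm_command:
  steps:
    - {"delta_pos":[0,0,-1.5],"dr":[0,0,0]}
    - {"delta_pos":[0,0,-1],"dr":[0,0,0]}
    - {"delta_pos":[0,0,0],"dr":[0,0,0]}

```text
time_s: 9.4
position: [0.6159, 0.0683, 0.0988]
tool_rot: [[-0.207, -0.978, -0.0], [-0.978, 0.207, -0.0], [0.0, 0.0, -1.0]]
ft_force: [-2.0, 0.4, 3.0]
grip_width: 0.0
```

Request:
arm_command:
  steps:
    - {"delta_pos":[0,0,-1],"dr":[0,0,0]}
    - {"delta_pos":[0,0,0],"dr":[0,0,0]}

```text
time_s: 9.6
position: [0.6163, 0.0685, 0.0981]
tool_rot: [[-0.207, -0.978, 0.001], [-0.978, 0.207, -0.0], [-0.0, -0.001, -1.0]]
ft_force: [-1.3, 0.3, 3.8]
grip_width: -0.0002
```

Request:
arm_command:
  steps:
    - {"delta_pos":[0,0,-1],"dr":[0,0,0]}
    - {"delta_pos":[0,0,0],"dr":[0,0,0]}

```text
time_s: 9.8
position: [0.6163, 0.0685, 0.0978]
tool_rot: [[-0.207, -0.978, 0.002], [-0.978, 0.207, -0.0], [-0.0, -0.002, -1.0]]
ft_force: [-3.6, 0.5, 9.8]
grip_width: -0.0002
```

Request:
arm_command:
  steps:
    - {"delta_pos":[0,0,-1],"dr":[0,0,0]}
    - {"delta_pos":[0,0,0],"dr":[0,0,0]}

```text
time_s: 10.0
position: [0.6164, 0.0685, 0.0976]
tool_rot: [[-0.207, -0.978, 0.002], [-0.978, 0.207, -0.0], [-0.0, -0.003, -1.0]]
ft_force: [-5.9, -0.3, 15.1]
grip_width: 0.0001
```

Request:
arm_command:
  steps:
    - {"delta_pos":[0,0,-1],"dr":[0,0,0]}
    - {"delta_pos":[0,0,0],"dr":[0,0,0]}

```text
time_s: 10.2
position: [0.6164, 0.0684, 0.0974]
tool_rot: [[-0.207, -0.978, 0.003], [-0.978, 0.207, -0.001], [0.0, -0.003, -1.0]]
ft_force: [-7.7, 0.1, 22.1]
grip_width: -0.0002
```

The bar is on its stop: 22 N with no movement, at the predicted height. I'll retreat straight up and check.

Request:
arm_command:
  steps:
    - {"delta_pos":[0,0,8],"dr":[0,0,0]}
    - {"delta_pos":[0,0,20],"dr":[0,0,0]}
    - {"delta_pos":[0,0,40],"dr":[0,0,0]}
    - {"delta_pos":[0,0,40],"dr":[0,0,0]}
    - {"delta_pos":[0,0,40],"dr":[0,0,0]}
    - {"delta_pos":[0,0,40],"dr":[0,0,0]}
    - {"delta_pos":[0,0,20],"dr":[0,0,0]}
    - {"delta_pos":[0,0,0],"dr":[0,0,0]}
    - {"delta_pos":[0,0,0],"dr":[0,0,0]}

```text
time_s: 11.1
position: [0.6158, 0.0685, 0.3018]
tool_rot: [[-0.207, -0.978, -0.001], [-0.978, 0.207, 0.0], [0.0, 0.001, -1.0]]
ft_force: [-0.2, -0.3, 0.3]
grip_width: 0.0
```

```bash
python3 - <<'E'
from h import *
import cv2
s=env.observe();print(s['time_s'],s['position'],s['ft_force'])
v=np.load('v.npy');print(proj('scene',s2w(v,[bar(1.05),bar(1.0),pad(.36),pad(.2)])),proj('wrist',s2w(v,[bar(1.05),bar(1.0)])))
im=env.get_image('scene');a=im[130:310,140:380]
b=env.get_image('wrist')
h=np.zeros((600,480,3),np.uint8);h[:360]=cv2.resize(a,(480,360),interpolation=2);h[360:600,:320]=cv2.resize(b,(320,240))
cv2.imwrite('pics/p4.png',h)
E
```

```text
11.1 [0.61582901 0.06848468 0.30175535] [-0.21765465 -0.25999232  0.30449998]
[[325.51671386 233.99515608]
 [326.45048994 231.10018137]
 [194.70697429 167.03920348]
 [193.0207583  162.67293412]] [[278.34810714 180.37528733]
 [277.19089269 182.12615127]]
```

View pics/p4.png

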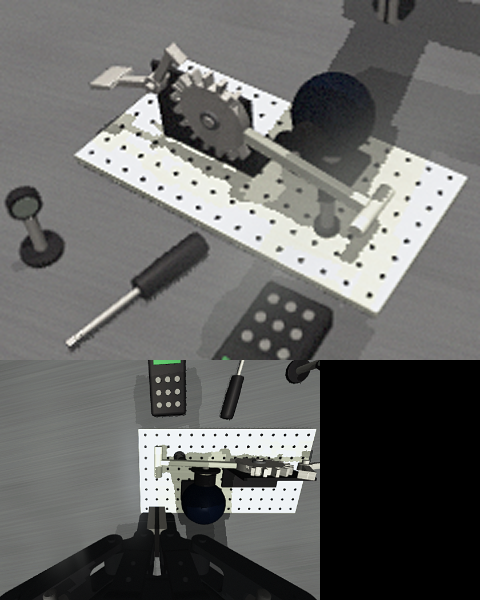

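The bar is at scene (326,234), against a prediction of (325.5,234.0) at 1.05 rad. The pad is at (195,168), so it is still fully down. The lens post, driver and meter look undisturbed, and the gripper is clear.

```bash
python3 -c "
from rig import env
print(env.close_job())"
```

```text
the job is handed in; nothing more can be done
None
```

The job is done and handed in at about 11 s. I pressed the pawl's thumb pad down to its stop with the shut fingertips and left it there. Then I pushed the shutter arm down by its cross-bar until it lay on its rest.

- **Pawl:** the pad stopped at the height expected for fully down, and the force rose to 19 N with no further movement. In the last pictures it was still down, with the nose clear of the teeth.
- **Shutter arm:** the bar stopped at the height expected on the rest, with the force rising to 22 N. In the last scene picture it sat within about 1 pixel of its predicted place.
- **Bystanders and robot:** the lens post, meter and screwdriver looked undisturbed. The robot ended about 200 mm above the bar, touching nothing.

No check failed. The only disagreement was that the raised bar sat about 3 mm off my fitted position, which I corrected before pushing.

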